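Load the vial incubator and latch its hood

ROBOT

A 6-joint arm with a two-finger parallel gripper is mounted at the origin on the work surface; the furniture and walls round the work are solid. World frame = base frame: x ahead of the robot, y to its left, z up, the work surface at z = 0. Lengths are in mm, angles in rad, forces in N, time in s.
With the tool pointing down it reaches from about 325 to 900 mm from the base axis. Payload 3.5 kg.
Tool frame: the origin (TCP) lies on the centre line of the jaws, within the pads' length; the fingertips stand 19 mm ahead of it and the grasp point (between the pads) is the TCP; z points along the fingers, x is the direction in which the jaws open and shut, and the axes are right-handed (so a half turn about z gives the same grasp; the last joint's range is limited). The gripper opens to 85 mm and grips with 20 to 120 N. Pads are 22 mm wide; open, the fingers measure 114 mm over their backs; the gripper's body (76 mm by 85 mm) begins 54 mm behind the grasp point. The pads swing forward as they close: fully open they stand 13 mm farther back than shut.
Start: joints at [1.064, 0.276, -0.026, 1.268, 0, 1.467], TCP at [245.578, 574.729, 250.313] pointing down, gripper open.
Joint ranges: [-3.12, 3.12], [-0.85, 1.88], [-1.08, 1.24], [-1.95, 2.15], [-1.57, 1.53], [-3.14, 3.14]. Speed limits (rad/s): [2.57, 2.57, 3.14, 3.14, 3.14, 3.14].

INTERFACE

Orientations are given as a rotation vector (axis times angle).
In Python, from cell import env, eyes gives the robot as it stands.
- The arm moves only by the tool arm_command, never from a script. Its argument "rows" is a list that holds one entry, the list of rows, each a list of 7 numbers: the turn, a rotation vector about the tool's x, y, z in rad, then the shift along the tool's x, y, z in mm, then the finger opening in mm, from 0 to 85.4. In form: [[[rx, ry, rz, dx, dy, dz, fingers], ...]]. A call has exactly 5 rows; each row is the pose to reach, as a shift and turn from the pose measured when the call began, along the tool's axes at that moment; what a row does not reach only later rows make up. A row lasts 1/12 s, in which the tool goes at most 41.7 mm and 7.16 degrees, less where a joint would pass 70% of its speed; a pose out of reach is approached as far as the arm can. A call with a gripper value outside its range is refused whole. The fingers move at their own pace and stop on an object; "force" is the grip in N (left out, the last holds). Time passes only in rows, so rows that repeat a pose let the fingers close, or fill a call up. It gives the time, the measured TCP pose, the force and the opening at its end, in the units of the state.
- env.read_state(): the state, without advancing time (a new reading comes with each control period).
- eyes.capture(name): name is "side" or "top"; returns the picture (400x640x3 uint8, red, green, blue); there is no depth.
- eyes.get_calibration(name): a dict with "mtx" (3x3 intrinsics, pixels), "origin" and "orientation" of the camera in the world. Camera axes: x right, y down, z forward; pixel columns grow to the right and rows downward; lengths in mm; the calibration is good to about 2 mm. A picture is of the moment at which its call begins. get_calibration takes no time and is no camera call.
- env.hand_in(): hands the job in, once; it reports no verdict.
The state is a dict: "time": time; "joint_pos": joint angles; "qd": joint speeds; "tau": joint torques, N m; "position": TCP position; "orientation": TCP orientation; "contact_force": force on the tool from outside, world axes, zero at the start; "ft_torque": the same for the moment, N m; "grip_width": finger opening in mm.
Only numpy, scipy, OpenCV 4.12 (cv2) and the standard library are available. Lean on these libraries where they do the work, as an engineer would, in place of code of your own. Each camera call takes 0.05 s, during which the arm holds its last target. There are 200 camera calls.

TASK

Stand the sample vial with the red cap in the empty well of the block heater, leaving the other vials as they are, and close its clear hood fully. Then turn the latch handle counterclockwise so that its stud climbs the ramp of the strike on the hood and drops into the low notch, where it holds the hood down. The strike has been readjusted, so feel for the drop and stop there: do not force the handle down on the ramp or ram it on past the notch.

Things in the scene. Friction and masses are not known exactly. Their poses are not given: they have to be found in the camera images.
- vial_red_mid (a point): centre (33 mm above its foot) of the glass vial with the red cap: upright, round, 22 mm across, 65 mm tall, about 20 g; stands in a shallow steel tray (floor 2 mm thick, rim 18 mm high) in a row with two like vials about 70 mm apart; which of the three places it has varies
- vial_blue_mid (a point): centre of the like vial with the blue cap in the tray; leave it alone
- vial_grey_mid (a point): centre of the like vial with the grey cap in the tray; leave it alone
- incubator: white block heater, fixed, 204 x 194 mm, deck 70 mm high. Origin under it; x points from its latch side to its hinge side, y to the side with the display, z up. It stands turned about 90 degrees (display towards the robot). Latch spindle at x -85 mm, y 0; hood hinge line along y at x +78 mm, z 74 mm. Two of its three wells hold vials
- free_well (a point): centre of the mouth of the empty well, at deck level (70 mm above the bench): round hole 26 mm wide, 38 mm deep, 42 mm from the next well, which holds a vial; a seated vial stands 27 mm above the deck. Axes as incubator
- lid: hood: grey frame 8 mm thick, 180 mm along y (the hinge), x -138 to +4 mm, with a clear dome 35 mm high. Origin on the hinge line, mid-thickness; z out on the dome's side, upright when closed. Flange x -138 to -98 mm is free of the dome; push it beside the strike, about y -68 mm. Starts open 95 to 106 degrees (edge 210 mm above the bench); friction hinge (0.3 N m) stays where left
- latch_handle: sprung spindle of the latch, which carries the handle; origin on its axis, 96 mm above the bench while the stud rides on its rail. It rises and falls with the stud; spring and weight pull it down with 6 N there, 0.25 N more per mm higher. Axes as incubator
- knob (a point): centre of the upright black knob (18 mm across, 33 mm tall), rigid on the steel lever 100 mm from the spindle axis; lever 12 mm wide, 97 to 106 mm above the bench at the start. The knob's centre is 123 mm above the bench while the stud rides on the level rail, 128 mm at the top of the ramp, 119 mm with the stud down in the notch. z up
- handle_turn (a joint): handle angle, counterclockwise from above, about 0 at the start. Knob lies at 1.64 + this from the incubator's x axis, the stud (45 mm out) opposite. Mid setting: ramp from 0.97, crest 1.33 to 1.40, notch about 1.50, then a steep shoulder; the strike is clamped up to 0.34 to either side, unmeasured. Push at the knob: 2 to 5 N on the ramp, almost none as it drops, then hard
There are look-alikes about, which are no part of the job. What is shaped like the part that bears vial_red_mid but brown or pink is not meant.

How it is judged:
By the outcome, as a careful person would: the job done as asked, in the order asked, and still so for the second after the job is handed in, with the robot touching nothing.
It also fails if it takes over 72 s, if anything falls off the work surface, if the arm or the gripper's body presses on something with over 40 N, if the wrist force passes 120 N, or if a joint passes its speed limit or range.

## Working session

There is one attempt and no reset: what is moved stays moved. The work goes in short steps, Python scripts to look and compute and a tool call to move; the robot and the scene stay as the last step left them, time stands still between calls to the robot, and variables do not carry over. Pictures are saved under pics/ and viewed, about 8 in all and at most 12, crops included, and the job is handed in when it is done.

Besides the shell and the picture viewer there is one more tool, called after "Request:" as name(argument=value, ...) on one line, values as JSON. arm_command: Moves the arm, as the interface text tells. Its arguments: {"type":"object","properties":{"rows":{"type":"array","items":{"type":"array","items":{"type":"array","items":{"type":"number"}}}},"force":{"type":"number"}},"required":["rows"]}

```bash
mkdir -p pics; ls
cat > h.py <<'E'
import numpy as np,cv2
from cell import env,eyes
from scipy.spatial.transform import Rotation as R
def cal(n):
    c=eyes.get_calibration(n); o=np.array(c['orientation'],float)
    M=o if o.shape==(3,3) else (R.from_rotvec(o).as_matrix() if o.size==3 else R.from_quat(o).as_matrix())
    return np.array(c['mtx'],float),np.array(c['origin'],float).ravel(),M
def ray(n,u,v):
    K,o,M=cal(n); d=M@np.linalg.solve(K,[u,v,1.]); return o,d/np.linalg.norm(d)
def atz(n,u,v,z):
    o,d=ray(n,u,v); return o+d*(z-o[2])/d[2]
def proj(n,p):
    K,o,M=cal(n); q=K@(M.T@(np.array(p,float)-o)); return q[:2]/q[2]
def tri(u1,v1,u2,v2):  # side,top
    A=[];b=[]
    for n,u,v in(("side",u1,v1),("top",u2,v2)):
        o,d=ray(n,u,v);P=np.eye(3)-np.outer(d,d);A.append(P);b.append(P@o)
    return np.linalg.lstsq(np.vstack(A),np.hstack(b),rcond=None)[0]
def snap(n,f,crop=None,s=1):
    im=eyes.capture(n)[:,:,::-1]
    if crop: x0,x1,y0,y1=crop; im=im[y0:y1,x0:x1]
    cv2.imwrite('pics/'+f,cv2.resize(im,None,fx=s,fy=s,interpolation=cv2.INTER_CUBIC))
E
python3 - <<'E'
from h import *
for n in("side","top"):
    print(eyes.get_calibration(n)); snap(n,n+'0.png',s=1.25)
print(env.read_state())
E
```

```text
pics
{'mtx': array([[476.46743263,   0.        , 320.17284214],
       [  0.        , 476.46743263, 194.87953861],
       [  0.        ,   0.        ,   1.        ]]), 'origin': array([387.77302701, 880.51998961, 630.82984528]), 'orientation': array([-0.27082922,  2.71059833, -1.42458969])}
{'mtx': array([[447.28469973,   0.        , 316.74663037],
       [  0.        , 447.28469973, 201.02030813],
       [  0.        ,   0.        ,   1.        ]]), 'origin': array([ 432.65261556,   93.45201774, 1230.25389023]), 'orientation': array([-2.19989642,  2.14217743, -0.09263815])}
{'time': 0.1, 'joint_pos': array([ 1.06360726e+00,  2.77114734e-01, -2.77453566e-02,  1.26800242e+00,
        4.35082456e-05,  1.46735394e+00]), 'qd': array([-9.05154682e-04, -5.19186382e-04,  1.59155538e-03, -1.45296368e-03,
        1.75728067e-05, -5.94111663e-04]), 'tau': array([ 5.27443863e-04, -4.46709001e+01,  2.96128911e+01,  8.49337288e-03,
       -1.04813619e-04,  8.98393296e-06]), 'position': array([245.23876402, 574.151993  , 249.23482582]), 'orientation': array([ 2.62097478,  1.73041457, -0.00290939]), 'contact_force': array([-0.30380243, -0.24967468,  0.26969682]), 'ft_torque': array([-0.04100616,  0.01942244, -0.04574327]), 'grip_width': 85.27809021805946}
```

View pics/side0.png

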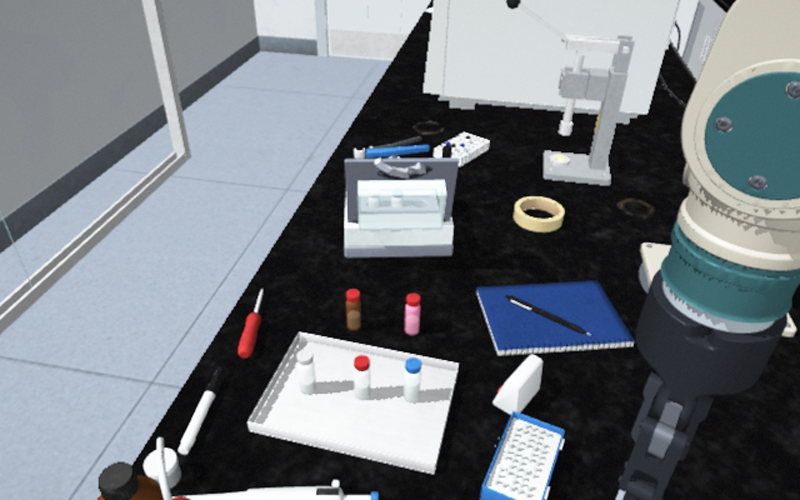

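View pics/top0.png

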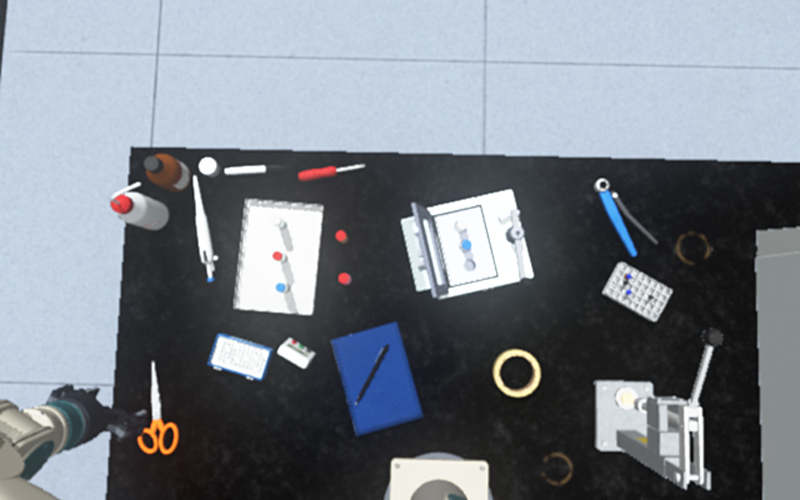

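Red-capped candidates are the clear vial in the tray (side 361,365), the brown one (353,295) and the pink one (412,300). The clear vial in the tray's middle place fits the description; the other two are the excluded colours. Next I'll take enlarged crops of the originals.

Run:
```python
from h import *
a=eyes.capture("top")[:,:,::-1]; b=eyes.capture("side")[:,:,::-1]
c1=cv2.resize(a[140:250,310:440],None,fx=5.4,fy=5.4,interpolation=cv2.INTER_CUBIC)
cv2.imwrite('pics/t1.png',c1)
c2=cv2.resize(b[115:215,260:380],None,fx=3.3,fy=3.3,interpolation=cv2.INTER_CUBIC)
c3=cv2.resize(b[260:340,220:360],None,fx=2.83,fy=2.83,interpolation=cv2.INTER_CUBIC)
c4=cv2.resize(a[150:260,180:260],None,fx=3,fy=3,interpolation=cv2.INTER_CUBIC)
W=np.zeros((600,800,3),np.uint8)
for im,x,y in((c2,0,0),(c3,0,340),(c4,500,0)): 
    hh,ww=im.shape[:2]; hh=min(hh,600-y); W[y:y+hh,x:x+ww]=im[:hh]
cv2.imwrite('pics/s1.png',W)
```

```text
(no output)
```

View pics/t1.png

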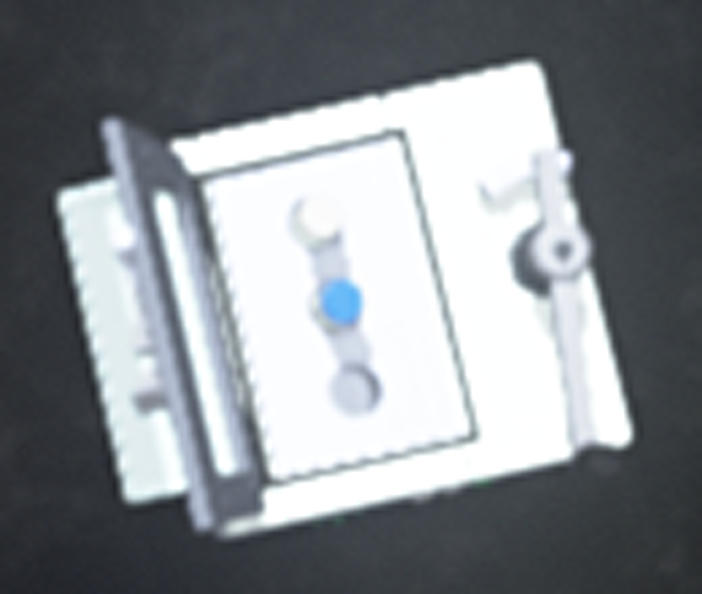

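View pics/s1.png

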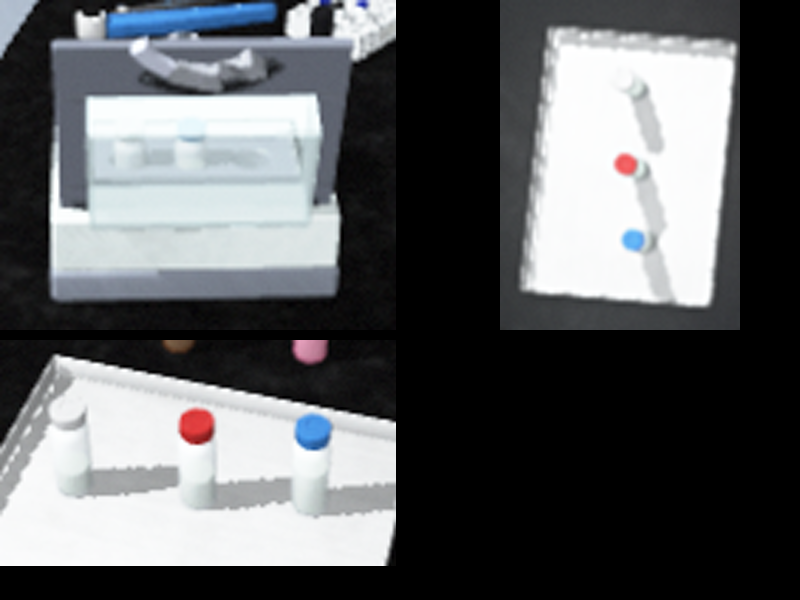

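Run:
```python
from h import *
np.set_printoptions(precision=1,suppress=True)
T=lambda x,y:((x+.5)/5.4+310-.5,(y+.5)/5.4+140-.5)
print('vial top',atz('top',222,204.5,67),'side cap',atz('side',289.6,287.6,67),'foot(front)',atz('side',290.3,317,2),
 'tri',tri(289.6,287.6,222,204.5))
for n,p,z in(('free',(356,388),70),('midvialcap',(341,302),97),('far',(318,217),97),('cTR',(540,64),70),('cBR',(631,445),70),('cTL',(170,142),70),('spindle',(563,250),107),('lev end',(590,440),106),('knob',(605,458),123),('cBL',(225,535),70),('handle base',(552,160),100)):
    print(n,atz('top',*T(*p),z))
S=lambda x,y:(x/3.3+260,y/3.3+115)
print('inc base front? ',atz('side',*S(52,300),0),atz('side',*S(338,298),0))
print(atz('side',*S(52,206),70),atz('side',*S(338,210),70))
```

```text
vial top [524.1 349.8  67. ] side cap [526.7 347.4  67. ] foot(front) [525.4 352.    2. ] tri [525.  349.5  69.2]
free [516.3 -50.8  70. ]
midvialcap [554.8 -39.8  97. ]
far [594.9 -28.3  97. ]
cTR [ 676.7 -137.9   70. ]
cBR [ 492.4 -183.    70. ]
cTL [633.6  41.2  70. ]
spindle [ 580.9 -142.   107. ]
lev end [ 492.3 -155.4  106. ]
knob [ 483.4 -158.5  123. ]
cBL [444.1  10.8  70. ]
handle base [ 624.5 -138.   100. ]
inc base front?  [633.5  46.1   0. ] [443.    1.5   0. ]
[633.7  36.8  70. ] [448.3  -0.   70. ]
```

```bash
cat >> h.py <<'E'
def go(x,y,z,a):
    s=env.read_state(); Rc=R.from_rotvec(s['orientation']); h=np.radians(a)/2
    Rt=R.from_rotvec(np.pi*np.array([np.cos(h),np.sin(h),0]))
    rv=(Rc.inv()*Rt).as_rotvec(); d=Rc.inv().apply(np.array([x,y,z])-s['position'])
    print('rot',rv.round(3),'shift',d.round(1),'F',np.round(s['contact_force'],1),'t',round(s['time'],2),'grip',round(s['grip_width'],1),'pos',np.round(s['position'],1))
E
python3 -c "
from h import *
go(525,349.5,140,103.5)"
```

```text
rot [-0.001  0.001 -0.639] shift [-96.7 345.5 109.6] F [-0.6  0.5 -0.7] t 0.2 grip 85.5 pos [245.4 574.3 249.6]
```

Request:
arm_command(rows=[[[0, 0, -0.12, -18, 66, 10, 60], [0, 0, -0.24, -34, 122, 20, 60], [0, 0, -0.36, -45, 160, 30, 50], [0, 0, -0.48, -56, 200, 40, 50], [0, 0, -0.6, -67, 240, 50, 50]]], force=30)

```text
time: 0.62
position: [399.8, 450.1, 211.4]
orientation: [1.994, 2.427, -0.002]
contact_force: [-0.4, 0.6, 0.1]
grip_width: 49.9
```

```bash
python3 -c "
from h import *
go(525,349.5,120,103.5)"
```

```text
rot [-0.001  0.001 -0.04 ] shift [-122.9  103.3   91.5] F [-0.4  0.6  0.1] t 0.62 grip 49.9 pos [399.8 450.1 211.4]
```

Request:
arm_command(rows=[[[0, 0, -0.04, -32, 26, 20, 40], [0, 0, -0.04, -64, 52, 40, 40], [0, 0, -0.04, -95, 80, 60, 40], [0, 0, -0.04, -123, 103, 91, 40], [0, 0, -0.04, -123, 103, 91, 40]]])

```text
time: 1.03
position: [526.4, 345.9, 117.5]
orientation: [1.949, 2.463, -0.006]
contact_force: [-0.2, -0.4, -0.4]
grip_width: 40.5
```

Run:
```python
from h import *
go(525,349.5,62,103.5)
a=eyes.capture("top")[:,:,::-1]; b=eyes.capture("side")[:,:,::-1]
W=np.zeros((600,800,3),np.uint8)
W[:600,:400]=cv2.resize(b[190:340,240:340],(400,600),interpolation=cv2.INTER_CUBIC)
W[:600,400:]=cv2.resize(a[130:280,170:270],(400,600),interpolation=cv2.INTER_CUBIC)
cv2.imwrite('pics/v1.png',W)
```

```text
rot [-0.003  0.003 -0.004] shift [ 3.9 -0.3 55.5] F [-0.2 -0.4 -0.4] t 1.03 grip 40.5 pos [526.4 345.9 117.5]
```

View pics/v1.png

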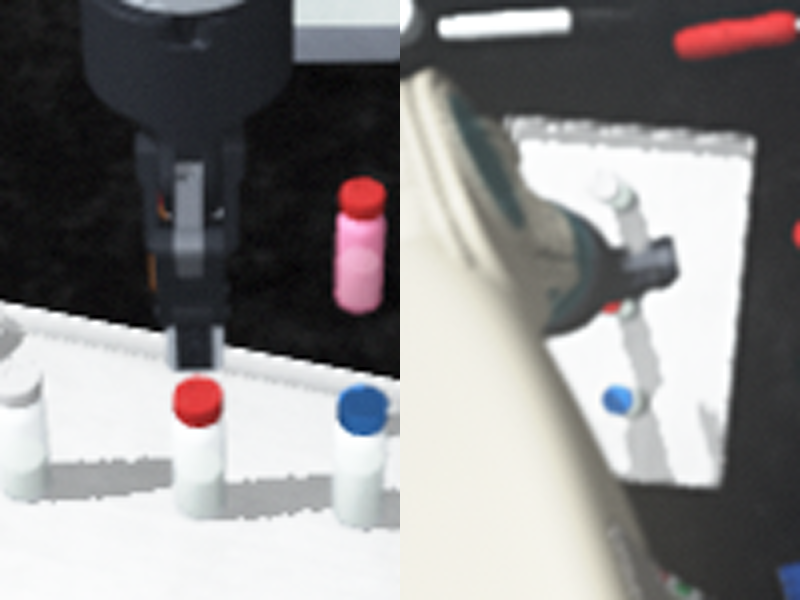

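The crop shows the clear red-capped vial in the tray's middle place (side crop 197,400), directly below the fingers (195,350); the pink decoy is off to the right. Going down to grip it.

Request:
arm_command(rows=[[[0, 0, 0, 3, 0, 20, 40], [0, 0, 0, 4, 0, 40, 40], [0, 0, 0, 4, 0, 55, 40], [0, 0, 0, 4, 0, 55, 40], [0, 0, 0, 4, 0, 55, 36]]])

```text
time: 1.55
position: [522.0, 350.8, 62.1]
orientation: [-1.947, -2.462, 0.012]
contact_force: [-0.1, 0.1, 0.5]
grip_width: 36.1
```

Request:
arm_command(rows=[[[0, 0, 0, 0, 0, 0, 18], [0, 0, 0, 0, 0, 0, 18], [0, 0, 0, 0, 0, 0, 18], [0, 0, 0, 0, 0, 0, 18], [0, 0, 0, 0, 0, 0, 18]]], force=25)

```text
time: 1.97
position: [522.9, 351.7, 63.8]
orientation: [-1.946, -2.463, 0.007]
contact_force: [-0.2, 1.8, 5.4]
grip_width: 21.4
```

```bash
python3 -c "
from h import *
go(515,-50,175,103.5)"
```

```text
rot [-0.005  0.001 -0.003] shift [-389.1 -101.1 -110.3] F [-0.2  1.8  5.4] t 1.97 grip 21.4 pos [522.9 351.7  63.8]
```

Request:
arm_command(rows=[[[0, 0, 0, 0, 0, -30, 18], [0, 0, 0, 0, 0, -70, 18], [0, 0, 0, -10, -3, -110, 18], [0, 0, 0, -35, -10, -145, 18], [0, 0, 0, -65, -18, -175, 18]]])

```text
time: 2.38
position: [522.0, 287.7, 239.5]
orientation: [-1.945, -2.466, 0.003]
contact_force: [0.3, -0.6, 0.3]
grip_width: 21.3
```

```bash
python3 -c "
from h import *
go(515,-50,300,103.5)"
```

```text
rot [-0.002  0.    -0.   ] shift [-326.7  -85.7  -60.2] F [ 0.3 -0.6  0.3] t 2.38 grip 21.3 pos [522.  287.7 239.5]
```

Request:
arm_command(rows=[[[0, 0, 0, -30, -8, -20, 18], [0, 0, 0, -62, -16, -40, 18], [0, 0, 0, -98, -26, -60, 18], [0, 0, 0, -134, -35, -60, 18], [0, 0, 0, -170, -45, -60, 18]]])

```text
time: 2.8
position: [518.8, 110.2, 301.9]
orientation: [1.943, 2.465, 0.001]
contact_force: [0.6, -1.0, -0.7]
grip_width: 21.9
```

```bash
python3 -c "
from h import *
go(515,-50,300,103.5)"
```

```text
rot [ 0.002  0.002 -0.   ] shift [-154.9  -41.1    2. ] F [ 0.6 -1.  -0.7] t 2.8 grip 21.9 pos [518.8 110.2 301.9]
```

Request:
arm_command(rows=[[[0, 0, 0, -38, -10, 1, 18], [0, 0, 0, -76, -20, 1, 18], [0, 0, 0, -114, -30, 1, 18], [0, 0, 0, -145, -38, 1, 18], [0, 0, 0, -155, -41, 2, 18]]])

```text
time: 3.22
position: [514.8, -54.1, 300.2]
orientation: [1.948, 2.459, -0.001]
contact_force: [0.3, -0.4, -0.4]
grip_width: 21.0
```

```bash
python3 -c "
from h import *
go(515,-50,150,103.5)"
```

```text
rot [ 0.002  0.004 -0.005] shift [  4.5   0.8 150.2] F [ 0.3 -0.4 -0.4] t 3.22 grip 21.0 pos [514.8 -54.1 300.2]
```

Request:
arm_command(rows=[[[0, 0, 0, 2, 0, 35, 18], [0, 0, 0, 4, 1, 70, 18], [0, 0, 0, 4, 1, 105, 18], [0, 0, 0, 4, 1, 138, 18], [0, 0, 0, 4, 1, 138, 18]]])

```text
time: 3.63
position: [509.2, -48.9, 155.3]
orientation: [-1.945, -2.456, 0.011]
contact_force: [-1.9, 0.3, -1.3]
grip_width: 21.5
```

Run:
```python
from h import *
go(515,-50,92,103.5)
a=eyes.capture("top")[:,:,::-1]; b=eyes.capture("side")[:,:,::-1]
W=np.zeros((600,800,3),np.uint8)
W[:,:440]=cv2.resize(b[110:220,275:355],(440,600),interpolation=cv2.INTER_CUBIC)
W[:,440:]=cv2.resize(a[150:250,350:410],(360,600),interpolation=cv2.INTER_CUBIC)
cv2.imwrite('pics/w1.png',W)
```

```text
rot [-0.011 -0.002 -0.005] shift [-2.6  6.  63.2] F [-1.9  0.3 -1.3] t 3.63 grip 21.5 pos [509.2 -48.9 155.3]
```

View pics/w1.png

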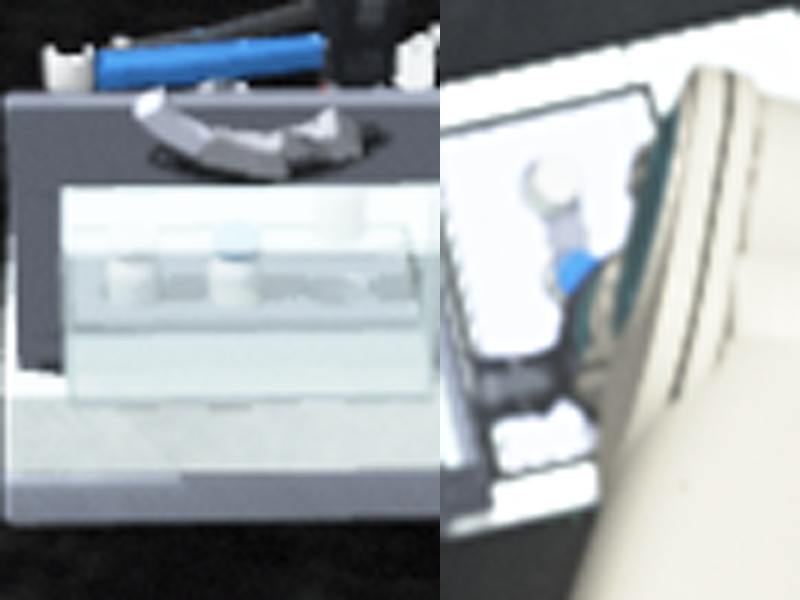

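Run:
```python
from h import *
print(proj('side',[515,-50,70]),proj('side',[509,-49,94]),atz('side',339.5,162.3,70))
b=eyes.capture("side")[:,:,::-1]
cv2.imwrite('pics/w2.png',cv2.resize(b[138:178,285:355],(770,440),interpolation=cv2.INTER_CUBIC))
go(515,-50,140,103.5)
```

```text
[335.9493804 163.6477605] [338.93676197 155.03747846] [507.97968806 -57.77559661  70.        ]
rot [ 0.003  0.004 -0.004] shift [ 0.6 -0.9 23.3] F [ 0.5 -1.1  0.9] t 3.78 grip 21.6 pos [515.9 -50.3 163.3]
```

View pics/w2.png

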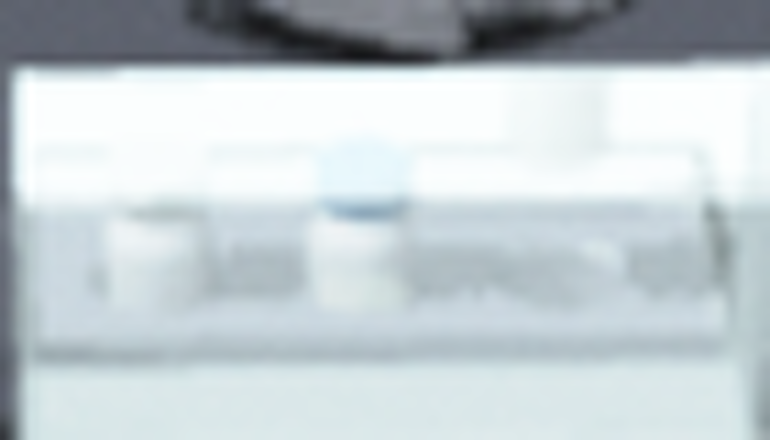

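Run:
```python
from h import *
from scipy.optimize import brentq
f=lambda u,z,y:brentq(lambda x:proj('side',[x,y,z])[0]-u,300,800)
U=lambda c:285+(c+.5)/11-.5
print('far',f(U(157),82,-28.5),'mid',f(U(359),82,-39.8),'midcap',f(U(363),95,-39.8),'held',f(U(557),107,-50.3))
T=lambda x,y:((x+.5)/5.4+310-.5,(y+.5)/5.4+140-.5)
im=cv2.imread('pics/t1.png'); b=im.astype(int); m=((b[:,:,0]-b[:,:,2])>80).astype(np.uint8)
n,l,s,c=cv2.connectedComponentsWithStats(m); i=1+np.argmax(s[1:,4]); print('blue cap',c[i],atz('top',*T(*c[i]),97))
v=cv2.cvtColor(im,cv2.COLOR_BGR2GRAY)[355:425,320:395]; m=(v<205).astype(np.uint8); n,l,s,c=cv2.connectedComponentsWithStats(m); print(s[1:],c[1:])
```

```text
far 597.168248524245 mid 557.024604141128 midcap 556.4346100029484 held 518.3307887803397
blue cap [341.35860058 301.37900875] [555.06124065 -39.94190608  97.        ]
[[ 22   5  40  49 843]] [[44.18030842 24.40569395]]
```

Request:
arm_command(rows=[[[0, 0, 0, 1, -1, 8, 18], [0, 0, 0, 1, -1.5, 16, 18], [0, 0, 0, 1, -1.5, 22, 18], [0, 0, 0, 1, -1.5, 24, 18], [0, 0, 0, 1, -1.5, 24, 18]]])

```text
time: 4.2
position: [513.8, -49.6, 138.9]
orientation: [1.947, 2.46, -0.001]
contact_force: [0.1, -0.5, -0.5]
grip_width: 21.5
```

Run:
```python
from h import *
go(514,-49.5,94,103.5)
```

```text
rot [ 0.002  0.004 -0.004] shift [ 0.3  0.1 44.9] F [ 0.1 -0.5 -0.5] t 4.2 grip 21.5 pos [513.8 -49.6 138.9]
```

Request:
arm_command(rows=[[[0, 0, 0, 0, 0, 4, 18], [0, 0, 0, 0, 0, 8, 18], [0, 0, 0, 0, 0, 11, 18], [0, 0, 0, 0, 0, 14, 18], [0, 0, 0, 0, 0, 16, 18]]])

```text
time: 4.62
position: [517.2, -50.2, 128.4]
orientation: [1.943, 2.455, 0.005]
contact_force: [-7.5, 3.2, 29.8]
grip_width: 21.2
```

Request:
arm_command(rows=[[[0, 0, 0, 0, 0, -4, 18], [0, 0, 0, 0, 0, -7, 18], [0, 0, 0, 0, 0, -9, 18], [0, 0, 0, 0, 0, -9, 18], [0, 0, 0, 0, 0, -9, 18]]])

```text
time: 5.03
position: [516.5, -50.1, 136.6]
orientation: [1.944, 2.456, 0.004]
contact_force: [-0.3, -0.0, -0.1]
grip_width: 21.5
```

Run:
```python
from h import *
go(514,-49.5,94,103.5)
b=eyes.capture("side")[:,:,::-1]
cv2.imwrite('pics/w3.png',cv2.resize(b[138:178,285:355],(770,440),interpolation=cv2.INTER_CUBIC))
s=env.read_state();print(s['ft_torque'])
```

```text
rot [ 0.007  0.006 -0.004] shift [ 1.4 -2.6 42.6] F [-0.3 -0.  -0.1] t 5.03 grip 21.5 pos [516.5 -50.1 136.6]
[-0.02362204  0.01818091 -0.0268431 ]
```

View pics/w3.png

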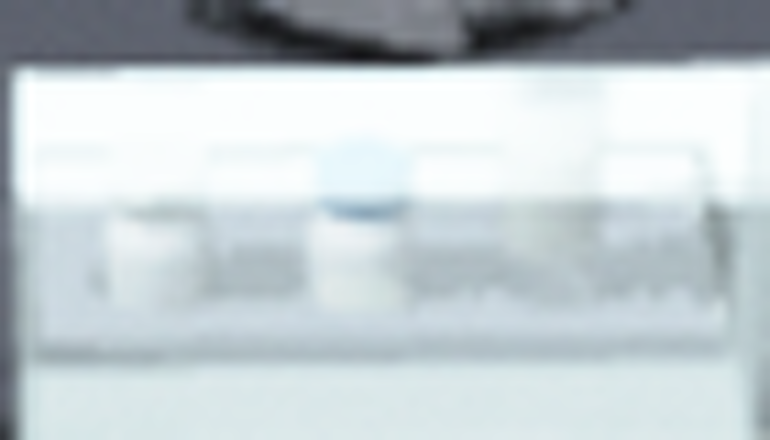

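Run:
```python
from h import *
for z in (70,80,97,110): print(z,[((proj('side',p)-[285,138])*11).round(0) for p in ([516.5,-50,z],[555,-40,z],[515,-50,z])])
im=eyes.capture("side")[:,:,::-1]; c=im[130:178,310:350]
c=cv2.resize(c,(660,600) and None,fx=14,fy=12,interpolation=cv2.INTER_CUBIC) if 0 else cv2.resize(c,None,fx=12,fy=12,interpolation=cv2.INTER_CUBIC)
g=cv2.cvtColor(c,cv2.COLOR_BGR2GRAY); g=cv2.createCLAHE(4,(3,3)).apply(g); cv2.imwrite('pics/w4.png',g)
```

```text
70 [array([553., 281.]), array([363., 284.]), array([560., 282.])]
80 [array([555., 240.]), array([364., 243.]), array([562., 241.])]
97 [array([559., 168.]), array([365., 171.]), array([566., 169.])]
110 [array([561., 113.]), array([367., 115.]), array([568., 113.])]
```

View pics/w4.png

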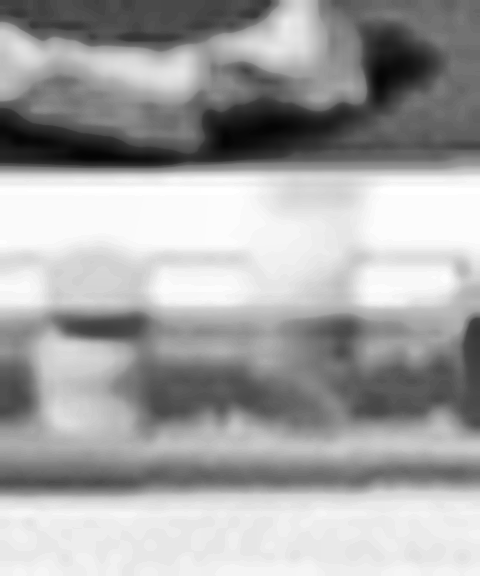

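Request:
arm_command(rows=[[[0, 0, 0, 3, -2, 0, 18], [0, 0, 0, 3, -2.5, 0, 18], [0, 0, 0, 3, -2.5, 2, 18], [0, 0, 0, 3, -2.5, 4, 18], [0, 0, 0, 3, -2.5, 4, 18]]])

```text
time: 5.55
position: [513.0, -47.6, 131.8]
orientation: [1.945, 2.457, 0.003]
contact_force: [0.4, 0.3, -0.3]
grip_width: 21.0
```

Request:
arm_command(rows=[[[0, 0, 0, 0, 0, 1, 18], [0, 0, 0, 0, 0, 2, 18], [0, 0, 0, 0, 0, 3, 18], [0, 0, 0, 0, 0, 4, 18], [0, 0, 0, 0, 0, 5, 18]]])

```text
time: 5.97
position: [513.8, -47.7, 128.4]
orientation: [1.944, 2.456, 0.004]
contact_force: [-2.7, 1.2, 14.1]
grip_width: 21.3
```

Run:
```python
from h import *
go(513.5,-47.5,94,103.5)
s=env.read_state();print(s['ft_torque'])
```

```text
rot [ 0.008  0.006 -0.004] shift [ 0.4 -0.5 34.4] F [-2.7  1.2 14.1] t 5.97 grip 21.3 pos [513.8 -47.7 128.4]
[ 0.35922985  0.85950505 -0.00145999]
```

Request:
arm_command(rows=[[[0, 0, 0, 0, 1, 2, 18], [0, 0, 0, 0, 2, 2, 18], [0, 0, 0, 0, 3, 2, 18], [0, 0, 0, 0, 4, 2, 18], [0, 0, 0, 0, 4, 2, 18]]])

```text
time: 6.38
position: [517.5, -47.3, 128.0]
orientation: [1.944, 2.455, 0.002]
contact_force: [-3.9, -0.7, 9.9]
grip_width: 21.3
```

Run:
```python
from h import *
go(513.5,-47.5,94,103.5)
s=env.read_state();print(s['ft_torque'])
```

```text
rot [ 0.007  0.007 -0.004] shift [ 1.  -4.2 33.9] F [-3.9 -0.7  9.9] t 6.38 grip 21.3 pos [517.5 -47.3 128. ]
[-0.15849221  1.08932068  0.01348758]
```

Request:
arm_command(rows=[[[0, 0, 0, -1.2, 0, 2, 18], [0, 0, 0, -2.4, -0.5, 2, 18], [0, 0, 0, -3.6, -0.8, 2, 18], [0, 0, 0, -4.8, -1, 2, 18], [0, 0, 0, -5.5, -1.3, 2, 18]]])

```text
time: 6.8
position: [517.1, -52.3, 125.6]
orientation: [1.945, 2.457, 0.004]
contact_force: [-0.2, 3.2, -0.2]
grip_width: 21.3
```

Run:
```python
from h import *
go(513.5,-47.5,94,103.5)
s=env.read_state();print(s['ft_torque'])
```

```text
rot [ 0.007  0.004 -0.004] shift [ 5.6 -2.7 31.5] F [-0.2  3.2 -0.2] t 6.8 grip 21.3 pos [517.1 -52.3 125.6]
[0.86664231 0.16516726 0.01723834]
```

It dropped in at about (517, -52), where the direct top-view measurement put the well. Easing back 1 mm off the wall and going down.

Request:
arm_command(rows=[[[0, 0, 0, 0.8, 0, 2, 18], [0, 0, 0, 1, 0, 5, 18], [0, 0, 0, 1, 0, 9, 18], [0, 0, 0, 1, 0, 13, 18], [0, 0, 0, 1, 0, 16, 18]]])

```text
time: 7.22
position: [516.8, -51.4, 108.8]
orientation: [1.945, 2.458, 0.003]
contact_force: [0.4, 0.3, -1.1]
grip_width: 21.7
```

Request:
arm_command(rows=[[[0, 0, 0, 0, 0, 4, 18], [0, 0, 0, 0, 0, 8, 18], [0, 0, 0, 0, 0, 12, 18], [0, 0, 0, 0, 0, 14, 18], [0, 0, 0, 0, 0, 15, 18]]])

```text
time: 7.63
position: [516.3, -51.3, 93.2]
orientation: [1.946, 2.458, 0.002]
contact_force: [-2.4, 0.8, 0.7]
grip_width: 21.4
```

Request:
arm_command(rows=[[[0, 0, 0, 0, 0, 1, 18], [0, 0, 0, 0, 0, 1, 30], [0, 0, 0, 0, 0, 1, 36], [0, 0, 0, 0, 0, 1, 36], [0, 0, 0, 0, 0, 1, 36]]])

```text
time: 8.05
position: [516.9, -51.4, 92.6]
orientation: [1.945, 2.458, 0.003]
contact_force: [-0.4, 1.0, 0.8]
grip_width: 35.8
```

Request:
arm_command(rows=[[[0, 0, 0, 0, 0, -15, 38], [0, 0, 0, 0, 0, -50, 38], [0, 0, 0, 0, 0, -90, 38], [0, 0, 0, 0, 0, -130, 38], [0, 0, 0, 0, 0, -170, 38]]])

```text
time: 8.47
position: [515.4, -50.9, 264.4]
orientation: [1.945, 2.458, 0.003]
contact_force: [0.9, -0.9, -0.3]
grip_width: 37.8
```

Run:
```python
from h import *
# hood: contact point planning
yaw=np.radians(103.5);O=np.array([561,-60.5]);X=np.array([np.cos(yaw),np.sin(yaw)]);Y=np.array([-X[1],X[0]])
for x in(78,90,130,150): print(x,O+x*X-68*Y)
go(590,88,300,13.5)
b=eyes.capture("side")[:,:,::-1]
cv2.imwrite('pics/l1.png',cv2.resize(b[110:220,265:375],None,fx=5.4,fy=5.4,interpolation=cv2.INTER_CUBIC))
```

```text
78 [608.91241621  31.21913853]
90 [606.11107184  42.88757758]
130 [596.77325729  81.78237439]
150 [592.10435001 101.2297728 ]
rot [ 8.000e-03 -1.000e-03  1.567e+00] shift [117.8 104.7 -35.5] F [ 0.9 -0.9 -0.3] t 8.47 grip 37.8 pos [515.4 -50.9 264.4]
```

View pics/l1.png

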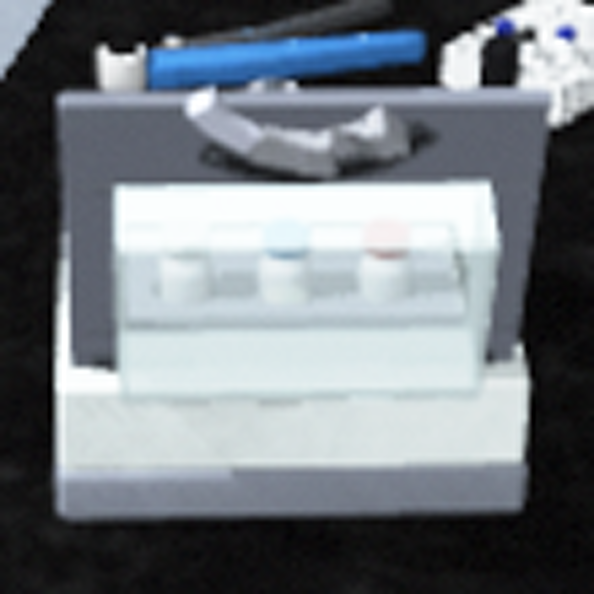

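Request:
arm_command(rows=[[[0, 0, 0.12, 28, 25, -10, 20], [0, 0, 0.24, 55, 50, -20, 0], [0, 0, 0.36, 82, 73, -20, 0], [0, 0, 0.48, 110, 98, -20, 0], [0, 0, 0.6, 118, 107, -20, 0]]])

```text
time: 8.93
position: [599.0, 91.6, 295.0]
orientation: [2.578, 1.764, 0.028]
contact_force: [0.2, 0.9, -0.7]
grip_width: 0.2
```

Run:
```python
from h import *
T=lambda x,y:((x+.5)/5.4+310-.5,(y+.5)/5.4+140-.5)
yaw=np.radians(103.5);O=np.array([561,-60.5]);X=np.array([np.cos(yaw),np.sin(yaw)]);Y=np.array([-X[1],X[0]])
for p in((105,120),(200,530),(120,118),(220,528)):
    w=atz('top',*T(*p),210); print(w,(w[:2]-O)@X,(w[:2]-O)@Y)
go(596,86,250,13.5)
```

```text
[618.17466961  75.51924008 210.        ] 118.9138560999573 -87.34798992748307
[444.56034126  31.30933779 210.        ] 116.45493697563323 91.78995743195829
[619.20609078  69.12905869 210.        ] 112.45945543541809 -86.85915463019553
[445.62445448  22.91500249 210.        ] 108.04412553260809 92.71486441035805
rot [ 0.02  -0.016  0.964] shift [-6.5 -1.8 44.9] F [ 0.2  0.9 -0.7] t 8.93 grip 0.2 pos [599.   91.6 295. ]
```

Request:
arm_command(rows=[[[0.01, -0.01, 0.12, 0, 0, 10, 0], [0.01, -0.01, 0.24, -2, 0, 20, 0], [0.02, -0.01, 0.36, -3, -1, 30, 0], [0.02, -0.015, 0.48, -5, -1, 40, 0], [0.02, -0.015, 0.6, -6, -1, 44, 0]]])

```text
time: 9.35
position: [596.3, 86.2, 249.1]
orientation: [3.001, 0.919, -0.005]
contact_force: [0.4, 0.4, 0.1]
grip_width: -0.1
```

Run:
```python
from h import *
go(595.5,88,207,13.5)
```

```text
rot [0.003 0.004 0.359] shift [ 0.5 -2.  42.1] F [0.4 0.4 0.1] t 9.35 grip -0.1 pos [596.3  86.2 249.1]
```

Request:
arm_command(rows=[[[0, 0, 0.12, 0.5, -2, 0, 0], [0, 0, 0.24, 0.5, -2, 8, 0], [0, 0, 0.36, 0.5, -2, 20, 0], [0, 0, 0.36, 0.5, -2, 32, 0], [0, 0, 0.36, 0.5, -2, 42, 0]]])

```text
time: 9.77
position: [595.3, 88.0, 205.8]
orientation: [3.116, 0.371, -0.005]
contact_force: [0.0, -0.2, 1.2]
grip_width: -0.3
```

Run:
```python
from h import *
go(595.5,88,207,13.5)
# arc plan: finger tip (flat, half 11 wide radially) on flange
yaw=np.radians(103.5);O=np.array([561,-60.5]);X=np.array([np.cos(yaw),np.sin(yaw)]);Y=np.array([-X[1],X[0]])
for th in range(105,-6,-10):
    t=np.radians(th); r=120
    n=np.array([np.sin(t),np.cos(t)]); p=np.array([78,74])+r*np.array([-np.cos(t),np.sin(t)])+4*n
    # corner of the finger touching is the -x lower one; th>90: flank
    cx,z=p[0]+11,p[1]
    print(th,'tip inc x %.0f'%cx,'TCP z %.0f'%(z+19),(O+cx*X-68*Y).round(0))
```

```text
rot [0.003 0.004 0.002] shift [ 0.2  0.  -1.2] F [ 0.  -0.2  1.2] t 9.77 grip -0.3 pos [595.3  88.  205.8]
105 tip inc x 124 TCP z 208 [598.  76.]
95 tip inc x 103 TCP z 212 [603.  56.]
85 tip inc x 83 TCP z 213 [608.  36.]
75 tip inc x 62 TCP z 210 [613.  15.]
65 tip inc x 42 TCP z 203 [617.  -4.]
55 tip inc x 23 TCP z 194 [622. -22.]
45 tip inc x 7 TCP z 181 [625. -38.]
35 tip inc x -7 TCP z 165 [629. -51.]
25 tip inc x -18 TCP z 147 [631. -62.]
15 tip inc x -26 TCP z 128 [633. -70.]
5 tip inc x -30 TCP z 107 [634. -74.]
-5 tip inc x -31 TCP z 87 [634. -75.]
```

Request:
arm_command(rows=[[[0, 0, 0, 0, 12, -1, 0], [0, 0, 0, 0, 22, -3, 0], [0, 0, 0, 0, 34, -5, 0], [0, 0, 0, 0, 46, -6, 0], [0, 0, 0, 0, 58, -6, 0]]])

```text
time: 10.18
position: [609.6, 30.3, 212.7]
orientation: [3.116, 0.371, -0.003]
contact_force: [-1.0, 3.7, -2.0]
grip_width: 0.1
```

Request:
arm_command(rows=[[[0, 0, 0, 0, 11, 1, 0], [0, 0, 0, 0, 22, 4, 0], [0, 0, 0, 0, 33, 9, 0], [0, 0, 0, 0, 43, 14, 0], [0, 0, 0, 0, 53, 19, 0]]])

```text
time: 10.6
position: [623.2, -22.8, 194.1]
orientation: [3.116, 0.371, 0.0]
contact_force: [1.0, 2.2, 0.0]
grip_width: -0.2
```

Run:
```python
from h import *
go(622,-22,194,13.5)
```

```text
rot [0.004 0.    0.001] shift [-1.  -1.   0.1] F [1.  2.2 0. ] t 10.6 grip -0.2 pos [623.2 -22.8 194.1]
```

Request:
arm_command(rows=[[[0, 0, 0, 0, 8, 6, 0], [0, 0, 0, 0, 16, 13, 0], [0, 0, 0, 0, 24, 20, 0], [0, 0, 0, 0, 32, 28, 0], [0, 0, 0, 0, 40, 36, 0]]])

```text
time: 11.02
position: [632.4, -62.5, 157.1]
orientation: [3.115, 0.371, -0.001]
contact_force: [-0.5, 1.6, -0.2]
grip_width: 0.4
```

Request:
arm_command(rows=[[[0, 0, 0, 0, 7, 9, 0], [0, 0, 0, 0, 13, 18, 0], [0, 0, 0, 0, 18, 28, 0], [0, 0, 0, 0, 21.5, 39, 0], [0, 0, 0, 0, 24, 47, 0]]])

```text
time: 11.43
position: [637.5, -86.5, 108.4]
orientation: [3.116, 0.37, -0.003]
contact_force: [-0.7, -0.3, -0.1]
grip_width: -0.0
```

Run:
```python
from h import *
yaw=np.radians(103.5);O=np.array([561,-60.5]);X=np.array([np.cos(yaw),np.sin(yaw)]);Y=np.array([-X[1],X[0]])
w=O-43*X-68*Y;print(w)
go(w[0],w[1],97,13.5)
```

```text
[637.15930523 -86.43762183]
rot [0.004 0.003 0.001] shift [-0.3 -0.2 11.4] F [-0.7 -0.3 -0.1] t 11.43 grip -0.0 pos [637.5 -86.5 108.4]
```

Request:
arm_command(rows=[[[0, 0, 0, 0, 0, 3, 0], [0, 0, 0, 0, 0, 6, 0], [0, 0, 0, 0, 0, 9, 0], [0, 0, 0, 0, 0, 11, 0], [0, 0, 0, 0, 0, 12, 0]]])

```text
time: 11.85
position: [637.7, -86.4, 97.0]
orientation: [3.115, 0.371, -0.003]
contact_force: [-3.7, 0.5, 5.3]
grip_width: -0.1
```

Run:
```python
from h import *
go(637.2,-86.4,96,13.5)
b=eyes.capture("side")[:,:,::-1];a=eyes.capture("top")[:,:,::-1]
W=np.zeros((500,800,3),np.uint8)
W[:,:400]=cv2.resize(b[100:220,270:366],(400,500),interpolation=cv2.INTER_CUBIC)
W[:,400:]=cv2.resize(a[140:250,335:423],(400,500),interpolation=cv2.INTER_CUBIC)
cv2.imwrite('pics/c1.png',W)
```

```text
rot [0.004 0.002 0.001] shift [-0.5 -0.1  1. ] F [-3.7  0.5  5.3] t 11.85 grip -0.1 pos [637.7 -86.4  97. ]
```

View pics/c1.png

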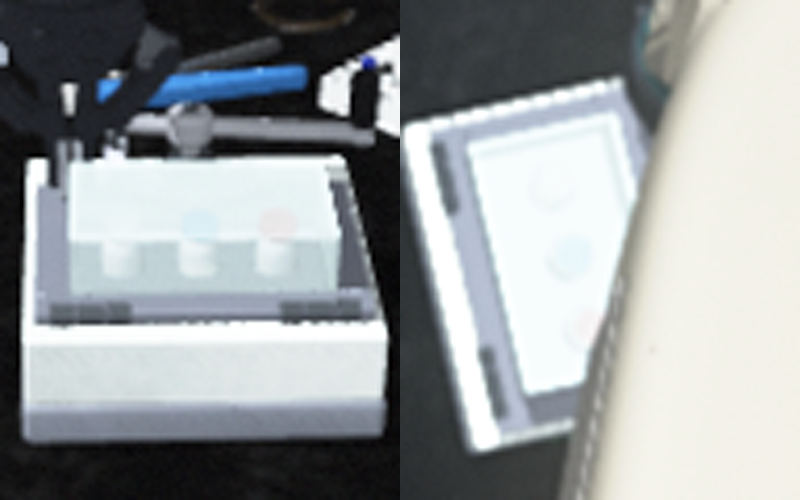

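Request:
arm_command(rows=[[[0, 0, 0, 0, 0, 2, 0], [0, 0, 0, 0, 0, 3, 0], [0, 0, 0, 0, 0, 4, 0], [0, 0, 0, 0, 0, 4, 0], [0, 0, 0, 0, 0, 4, 0]]])

```text
time: 12.37
position: [638.0, -86.4, 96.8]
orientation: [3.115, 0.371, -0.0]
contact_force: [-7.2, 2.1, 17.5]
grip_width: 0.1
```

Request:
arm_command(rows=[[[0, 0, 0, 0, 0, -15, 0], [0, 0, 0, 0, 0, -40, 0], [0, 0, 0, 0, 0, -75, 0], [0, 0, 0, -30, 0, -110, 10], [0, 0, 0, -60, 0, -140, 20]]])

```text
time: 12.78
position: [584.3, -99.0, 235.1]
orientation: [3.113, 0.373, 0.004]
contact_force: [0.0, -0.0, 0.4]
grip_width: 19.5
```

Run:
```python
from h import *
a=cv2.imread('pics/t1.png'); c=cv2.imread('pics/c1.png')
f=lambda im:(255*np.clip((im/255.)/.45,0,1)**.6).astype(np.uint8)
W=np.zeros((560,800,3),np.uint8)
A=a[380:500,540:660]; C=c[40:170,250:400]
W[:400,:400]=cv2.resize(f(A),(400,400)); W[:347,400:]=cv2.resize(f(C),(400,347))
cv2.imwrite('pics/k1.png',W)
```

```text
(no output)
```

View pics/k1.png

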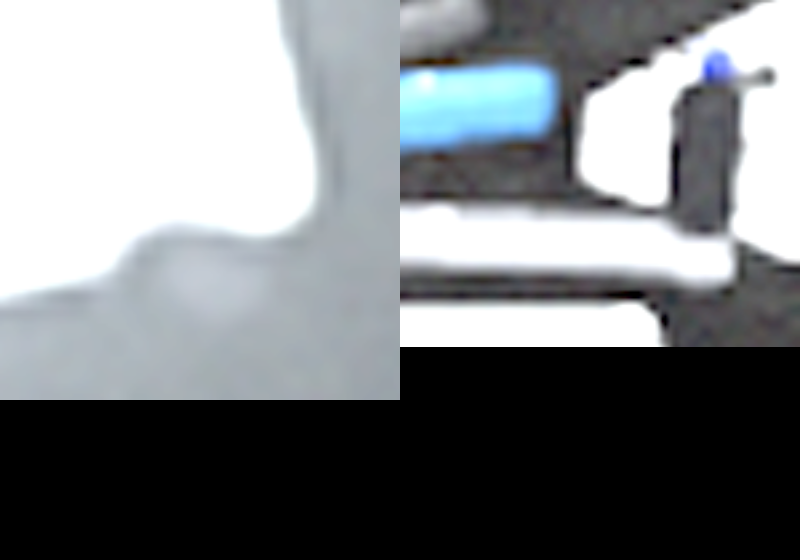

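Run:
```python
from h import *
T=lambda x,y:((x+.5)/5.4+310-.5,(y+.5)/5.4+140-.5)
t=T(604.5,465.5)
print(atz('top',*t,139.5),atz('top',*t,130),atz('side',357.5,123.7,123),tri(357.5,123.7,*t))
from scipy.optimize import brentq
yaw=np.radians(103.5);O=np.array([561,-60.5]);X=np.array([np.cos(yaw),np.sin(yaw)]);Y=np.array([-X[1],X[0]])
sp=O-85*X
print('spindle',sp)
# spindle from top at various hub heights, side hub px
for z in(107,115,125): print(z,atz('top',*T(563,250),z))
for k in (-.25,-.2,-.15,-.1,-.05,0): 
    an=1.64+k+yaw; p=sp+100*np.array([np.cos(an),np.sin(an)]); print(k,p.round(1),'side u',proj('side',[*p,123]).round(1),'top',proj('top',[*p,139]).round(1),t)
```

```text
[ 479.22708875 -154.54374458  139.5       ] [ 479.6327325  -156.70368163  130.        ] [ 482.20244099 -157.63628094  123.        ] [ 481.09908856 -158.2785878   122.70171471]
spindle [ 580.84285593 -143.15144323]
107 [ 580.8743961  -142.00524729  107.        ]
115 [ 579.81873606 -140.3282817   115.        ]
125 [ 578.49916101 -138.23207472  125.        ]
-0.25 [ 481.  -148.6] side u [357.5 125.4] top [419.1 225. ] (421.537037037037, 225.7962962962963)
-0.2 [ 481.4 -153.6] side u [357.6 124.5] top [421.1 224.9] (421.537037037037, 225.7962962962963)
-0.15 [ 482.  -158.6] side u [357.6 123.5] top [423.2 224.7] (421.537037037037, 225.7962962962963)
-0.1 [ 482.9 -163.5] side u [357.5 122.6] top [425.2 224.4] (421.537037037037, 225.7962962962963)
-0.05 [ 484.1 -168.4] side u [357.3 121.7] top [427.2 224. ] (421.537037037037, 225.7962962962963)
0 [ 485.5 -173.2] side u [357.  120.8] top [429.2 223.5] (421.537037037037, 225.7962962962963)
```

```bash
cat >> h.py <<'E'
S=np.array([580.8,-142.5])
def hd():
    s=env.read_state(); d=s['position'][:2]-S; ph=np.arctan2(d[1],d[0])%(2*np.pi)
    t=np.array([-np.sin(ph),np.cos(ph)]); r=np.array([np.cos(ph),np.sin(ph)]); F=s['contact_force']
    a=(np.degrees(2*np.arctan2(s['orientation'][1],s['orientation'][0])))%360
    print('turn %.3f'%(ph-np.radians(103.5)-1.64),'R %.1f'%np.hypot(*d),'a err %.1f'%((a-np.degrees(ph)+90+180)%360-180),'z %.1f'%s['position'][2],'Ftan %.1f Frad %.1f Fz %.1f'%(F[:2]@t,F[:2]@r,F[2]),'grip %.1f'%s['grip_width'],'t %.1f'%s['time'],'tau',s['ft_torque'].round(2))
E
python3 -c "
from h import *
go(481.5,-157.5,190,98.3)"
```

```text
rot [ 0.006  0.003 -1.477] shift [-113.8   32.2   45.1] F [ 0.  -0.   0.4] t 12.78 grip 19.5 pos [584.3 -99.  235.1]
```

Request:
arm_command(rows=[[[0, 0, -0.12, -24, 7, 0, 50], [0, 0, -0.24, -48, 14, 0, 50], [0, 0, -0.36, -72, 21, 10, 50], [0, 0, -0.48, -95, 27, 20, 50], [0, 0, -0.6, -114, 32, 30, 50]]])

```text
time: 13.2
position: [480.1, -157.9, 205.4]
orientation: [2.858, 1.284, 0.002]
contact_force: [-0.1, -0.2, 0.5]
grip_width: 49.7
```

Request:
arm_command(rows=[[[0, 0, -0.12, 0, 0, 3, 46], [0, 0, -0.24, 0, 0, 6, 46], [0, 0, -0.36, 0, 0, 9, 46], [0, 0, -0.48, 0, 0, 12, 46], [0, 0, -0.6, 0, 0, 15, 46]]])

```text
time: 13.62
position: [480.3, -158.1, 190.6]
orientation: [2.345, 2.078, -0.001]
contact_force: [-0.2, 0.8, 0.0]
grip_width: 46.5
```

```bash
python3 -c "
from h import *
go(481.5,-157.5,165,98.3)"
```

```text
rot [ 0.005  0.007 -0.265] shift [ 0.9  1.  25.6] F [-0.2  0.8  0. ] t 13.62 grip 46.5 pos [ 480.3 -158.1  190.6]
```

Request:
arm_command(rows=[[[0, 0, -0.12, 0.5, 0.5, 10, 46], [0, 0, -0.24, 0.9, 1, 22, 46], [0, 0, -0.265, 0.9, 1, 34, 46], [0, 0, -0.265, 0.9, 1, 46, 46], [0, 0, -0.265, 0.9, 1, 55, 46]]])

```text
time: 14.03
position: [481.5, -157.6, 134.8]
orientation: [2.05, 2.369, -0.003]
contact_force: [-0.0, -0.0, 0.4]
grip_width: 45.8
```

Request:
arm_command(rows=[[[0, 0, 0, 0, 0, 0, 34], [0, 0, 0, 0, 0, 0, 26], [0, 0, 0, 0, 0, 0, 21.5], [0, 0, 0, 0, 0, 0, 21.5], [0, 0, 0, 0, 0, 0, 21.5]]], force=20)

```text
time: 14.45
position: [481.9, -157.6, 135.5]
orientation: [2.049, 2.369, -0.002]
contact_force: [-0.3, 0.9, -0.9]
grip_width: 21.7
```

```bash
python3 -c "
from h import *
hd()"
```

```text
turn -0.153 R 100.0 a err -0.4 z 135.5 Ftan -1.0 Frad 0.1 Fz -0.9 grip 21.7 t 14.4 tau [0.15 0.09 0.02]
```

Request:
arm_command(rows=[[[0, 0, -0.06, -6, 0.2, 0, 21.5], [0, 0, -0.13, -13, 0.8, 0, 21.5], [0, 0, -0.2, -19.9, 2, 0, 21.5], [0, 0, -0.27, -26.7, 3.6, 0, 21.5], [0, 0, -0.34, -33.3, 5.7, 0, 21.5]]])

```text
time: 14.87
position: [492.4, -188.9, 135.9]
orientation: [1.614, 2.686, -0.001]
contact_force: [0.3, 3.1, -0.3]
grip_width: 21.8
```

```bash
python3 -c "
from h import *
hd()"
```

```text
turn 0.179 R 99.8 a err 0.3 z 135.9 Ftan -2.6 Frad -1.7 Fz -0.3 grip 21.8 t 14.9 tau [ 0.63 -0.03  0.02]
```

Pushing with about 2.6 N, so the knob is moving. Continuing on the level rail.

Request:
arm_command(rows=[[[0, 0, -0.07, -7, 0.2, 0, 21.5], [0, 0, -0.14, -14, 1, 0, 21.5], [0, 0, -0.21, -20.8, 2.2, 0, 21.5], [0, 0, -0.28, -27.6, 3.9, 0, 21.5], [0, 0, -0.35, -34.3, 6.1, 0, 21.5]]])

```text
time: 15.28
position: [513.1, -215.3, 135.8]
orientation: [1.117, 2.93, 0.0]
contact_force: [-1.4, 2.2, -0.1]
grip_width: 21.9
```

```bash
python3 -c "
from h import *
hd()"
```

```text
turn 0.516 R 99.4 a err 1.2 z 135.8 Ftan -2.6 Frad -0.7 Fz -0.1 grip 21.9 t 15.3 tau [0.69 0.24 0.03]
```

Request:
arm_command(rows=[[[0, 0, -0.04, -4, 0.1, 0, 21.5], [0, 0, -0.08, -8, 0.3, 0, 21.5], [0, 0, -0.12, -12, 0.7, 0, 21.5], [0, 0, -0.16, -15.9, 1.3, 0, 21.5], [0, 0, -0.18, -17.9, 1.6, 0, 21.5]]])

```text
time: 15.7
position: [527.1, -225.7, 135.8]
orientation: [0.848, 3.021, 0.0]
contact_force: [-0.9, 2.2, 1.0]
grip_width: 21.3
```

```bash
python3 -c "
from h import *
hd()"
```

```text
turn 0.693 R 99.0 a err 1.5 z 135.8 Ftan -2.0 Frad -1.3 Fz 1.0 grip 21.3 t 15.7 tau [ 0.34  0.4  -0.02]
```

Request:
arm_command(rows=[[[0, 0, -0.04, -4, 0.1, 0, 21.5], [0, 0, -0.08, -8, 0.3, 0, 21.5], [0, 0, -0.12, -12, 0.7, 0, 21.5], [0, 0, -0.16, -15.9, 1.3, 0, 21.5], [0, 0, -0.18, -17.9, 1.6, 0, 21.5]]])

```text
time: 16.12
position: [543.0, -233.6, 135.9]
orientation: [0.571, 3.086, -0.0]
contact_force: [-2.1, 0.9, -0.2]
grip_width: 21.4
```

```bash
python3 -c "
from h import *
hd()"
```

```text
turn 0.873 R 98.7 a err 1.6 z 135.9 Ftan -2.3 Frad 0.0 Fz -0.2 grip 21.4 t 16.1 tau [ 0.18  0.4  -0.04]
```

Request:
arm_command(rows=[[[0, 0, -0.03, -3, -0.2, 0, 21.5], [0, 0, -0.06, -6, -0.2, 0, 21.5], [0, 0, -0.09, -9, 0, 0, 21.5], [0, 0, -0.11, -11, 0.1, 0, 21.5], [0, 0, -0.12, -12, 0.3, 0, 21.5]]])

```text
time: 16.53
position: [554.4, -237.5, 135.9]
orientation: [0.384, 3.115, -0.0]
contact_force: [-2.0, 2.1, -0.1]
grip_width: 21.2
```

```bash
python3 -c "
from h import *
hd()"
```

```text
turn 0.995 R 98.6 a err 1.5 z 135.9 Ftan -2.5 Frad -1.4 Fz -0.1 grip 21.2 t 16.5 tau [ 0.32  0.35 -0.04]
```

Request:
arm_command(rows=[[[0, 0, -0.03, -3, 0, 0, 21.5], [0, 0, -0.05, -5, 0.1, 0, 21.5], [0, 0, -0.07, -7, 0.2, 0, 21.5], [0, 0, -0.09, -9, 0.4, 0, 21.5], [0, 0, -0.1, -10, 0.5, 0, 21.5]]])

```text
time: 16.95
position: [564.2, -239.5, 135.8]
orientation: [0.226, 3.131, -0.001]
contact_force: [-2.6, 1.8, -0.7]
grip_width: 21.4
```

```bash
python3 -c "
from h import *
hd()"
```

```text
turn 1.097 R 98.4 a err 1.4 z 135.8 Ftan -2.9 Frad -1.4 Fz -0.7 grip 21.4 t 16.9 tau [ 0.23  0.54 -0.03]
```

Request:
arm_command(rows=[[[0, 0, -0.015, -1.5, 0, 0, 21.5], [0, 0, -0.03, -3, 0, 0, 21.5], [0, 0, -0.045, -4.5, 0, 0, 21.5], [0, 0, -0.06, -6, 0, 0, 21.5], [0, 0, -0.06, -6, 0, 0, 21.5]]])

```text
time: 17.37
position: [570.8, -240.5, 136.0]
orientation: [0.13, 3.135, -0.001]
contact_force: [-0.8, 0.6, -1.6]
grip_width: 21.1
```

```bash
python3 -c "
from h import *
hd()"
```

```text
turn 1.164 R 98.5 a err 1.1 z 136.0 Ftan -0.9 Frad -0.5 Fz -1.6 grip 21.1 t 17.4 tau [ 0.23  0.23 -0.04]
```

Request:
arm_command(rows=[[[0, 0, -0.015, -1.5, 0, 0, 21.5], [0, 0, -0.03, -3, 0, 0, 21.5], [0, 0, -0.045, -4.5, 0, 0, 21.5], [0, 0, -0.06, -6, 0, 0, 21.5], [0, 0, -0.06, -6, 0, 0, 21.5]]])

```text
time: 17.78
position: [577.4, -241.2, 136.1]
orientation: [0.035, 3.137, -0.002]
contact_force: [-0.8, 1.0, 0.1]
grip_width: 21.7
```

```bash
python3 -c "
from h import *
hd()"
```

```text
turn 1.231 R 98.8 a err 0.7 z 136.1 Ftan -0.9 Frad -1.0 Fz 0.1 grip 21.7 t 17.8 tau [ 0.11  0.26 -0.01]
```

Request:
arm_command(rows=[[[0, 0, -0.01, -1, 0, 0, 21.5], [0, 0, -0.02, -2, 0, 0, 21.5], [0, 0, -0.03, -3, 0, 0, 21.5], [0, 0, -0.04, -4, 0, 0, 21.5], [0, 0, -0.05, -5, 0, 0, 21.5]]])

```text
time: 18.2
position: [582.3, -241.3, 136.0]
orientation: [-0.045, 3.137, -0.002]
contact_force: [-2.7, 0.3, -1.2]
grip_width: 21.5
```

```bash
python3 -c "
from h import *
hd()"
```

```text
turn 1.281 R 98.8 a err 0.8 z 136.0 Ftan -2.7 Frad -0.3 Fz -1.2 grip 21.5 t 18.2 tau [0.26 0.56 0.  ]
```

Request:
arm_command(rows=[[[0, 0, -0.01, -1, 0, 0, 21.5], [0, 0, -0.02, -2, 0, 0, 21.5], [0, 0, -0.03, -3, 0, 0, 21.5], [0, 0, -0.04, -4, 0, 0, 21.5], [0, 0, -0.04, -4, 0, 0, 21.5]]])

```text
time: 18.62
position: [586.2, -241.1, 136.0]
orientation: [-0.109, 3.136, -0.002]
contact_force: [-3.8, 1.1, -0.4]
grip_width: 21.6
```

```bash
python3 -c "
from h import *
hd()"
```

```text
turn 1.320 R 98.8 a err 0.9 z 136.0 Ftan -3.7 Frad -1.3 Fz -0.4 grip 21.6 t 18.6 tau [ 0.29  0.65 -0.04]
```

Run:
```python
from h import *
c=cv2.imread('pics/c1.png'); c=cv2.resize(c[:,:400],(96,120),interpolation=cv2.INTER_AREA)
n=eyes.capture('side')[100:220,270:366,::-1]; cv2.imwrite('pics/n1.png',n)
for im in(c,n):
    g=im[:,:,:].mean(2)
    print(g[18:42,38:54:1].astype(int))
hd()
```

```text
[[ 35  47  87 127 137 138 136 138 140 145 155 163 153 153 153 152]
 [ 39  75 129 156 156 155 155 154 154 155 156 157 154 148 146 143]
 [ 69 120 150 156 154 150 150 148 140 133 134 133 130 123 122 118]
 [ 92 130 135 133 131 127 125 124 117 109 108 107 109 105 103 103]
 [103 116 111 110 109 106 104 104 104 103 102 100 100  97  96  96]
 [104 105 103 100 102 103 102 101  99  98  91  80  76  69  66  65]
 [ 98  97  94  89 110 128 116 106  82  79  70  51  40  31  28  25]
 [ 57  59  80 136 183 167 107  82  64  78 104  87  32  15  14  15]
 [ 19  37 120 197 201 149  90  70  72  97 127 122  79  26  13  15]
 [ 83 103 147 178 163 127 111 110 112 119 130 132 112  62  41  34]
 [181 180 167 145 145 144 146 145 146 145 143 143 128 108 105 103]
 [214 206 176 137 143 156 158 158 158 156 151 141 132 139 150 148]
 [187 186 177 155 140 145 149 150 150 149 145 137 133 150 158 158]
 [131 141 164 168 139 140 143 145 145 145 141 132 129 141 146 147]
 [ 64  82 138 170 141 140 144 145 146 145 138 127 111  95  95  96]
 [ 18  31  94 151 154 141 144 146 145 143 135 117  80  39  37  37]
 [ 14  17  45  97 130 128 13
[... 1519 characters left out ...]
  33  91 163 209 215 213 192 131 128 134 120  78  24  20  18]
 [ 15  14  42 142 215 215 209 182 111 124 118  80  38  16  20  17]
 [ 17  14  86 163 188 216 200 155 103 100  81  52  28  19  17  19]
 [ 14  27 125 207 212 217 197 138 117 102  60  55  42  22  19  16]
 [ 58  77 166 222 225 217 184 122 102  80  58  55  46  46  69  54]
 [222 188 222 234 232 230 219 183 173 159 162 160 155 171 200 206]
 [246 241 245 245 245 245 243 238 237 236 236 236 233 234 240 243]
 [243 243 244 243 244 244 243 241 242 242 241 240 240 240 241 243]
 [240 239 239 238 239 239 239 238 238 238 239 239 239 238 239 240]]
turn 1.320 R 98.8 a err 0.8 z 136.0 Ftan -4.1 Frad -1.0 Fz -0.0 grip 21.5 t 18.7 tau [0.2  0.72 0.01]
```

Request:
arm_command(rows=[[[0, 0, -0.015, -1.5, 0, 0, 21.5], [0, 0, -0.03, -3, 0, 0, 21.5], [0, 0, -0.045, -4.5, 0, 0, 21.5], [0, 0, -0.055, -5.5, 0, 0, 21.5], [0, 0, -0.06, -6, 0, 0, 21.5]]])

```text
time: 19.08
position: [592.5, -240.7, 136.2]
orientation: [-0.204, 3.131, -0.002]
contact_force: [-4.5, 1.4, 0.2]
grip_width: 21.9
```

Run:
```python
from h import *
n=eyes.capture('side')[100:220,270:366,::-1]; cv2.imwrite('pics/n2.png',n)
print(n.mean(2)[22:38,47:52].astype(int))
hd()
```

```text
[[212 188 111  99  98]
 [209 177  95  79  70]
 [199 172  63  40  31]
 [161 198 148  52  16]
 [168 211 195 124  33]
 [204 210 189 137  45]
 [209 197 176 131  59]
 [186 165 146 119  62]
 [153 142 129 107  51]
 [134 136 126 103  41]
 [122 134 127  99  34]
 [116 131 108  68  24]
 [108 100  71  30  17]
 [104  67  50  27  23]
 [107  59  53  41  21]
 [ 79  56  53  49  46]]
turn 1.385 R 98.9 a err 0.6 z 136.2 Ftan -3.5 Frad -1.7 Fz 0.5 grip 21.4 t 19.1 tau [0.19 0.81 0.03]
```

Request:
arm_command(rows=[[[0, 0, -0.015, -1.5, 0, 0, 21.5], [0, 0, -0.03, -3, 0, 0, 21.5], [0, 0, -0.045, -4.5, 0, 0, 21.5], [0, 0, -0.06, -6, 0, 0, 21.5], [0, 0, -0.075, -7.5, 0, 0, 21.5]]])

```text
time: 19.55
position: [600.2, -239.7, 136.3]
orientation: [-0.323, 3.121, -0.002]
contact_force: [-4.5, 1.4, 1.5]
grip_width: 21.1
```

```bash
cat > hub.py <<'E'
from h import *
n=eyes.capture('side')[100:220,270:366,::-1].mean(2)
print(n[29:37,48:51].astype(int).T.tolist()); hd()
E
python3 hub.py
```

```text
[[162, 137, 128, 121, 109, 81, 62, 59], [143, 129, 128, 123, 104, 57, 41, 54], [113, 108, 104, 99, 67, 27, 30, 43]]
turn 1.467 R 99.2 a err 0.4 z 136.4 Ftan -3.4 Frad -1.1 Fz 1.7 grip 21.7 t 19.6 tau [0.26 0.79 0.  ]
```

Request:
arm_command(rows=[[[0, 0, -0.015, -1.5, 0, 0, 21.5], [0, 0, -0.03, -3, 0, 0, 21.5], [0, 0, -0.045, -4.5, 0, 0, 21.5], [0, 0, -0.06, -6, 0, 0, 21.5], [0, 0, -0.075, -7.5, 0, 0, 21.5]]])

```text
time: 20.02
position: [608.0, -238.1, 136.5]
orientation: [-0.443, 3.106, -0.003]
contact_force: [-4.7, 1.5, 2.5]
grip_width: 21.3
```

```bash
python3 hub.py
```

```text
[[153, 131, 132, 150, 162, 169, 186, 199], [134, 129, 126, 119, 79, 35, 63, 85], [110, 106, 101, 81, 44, 21, 31, 42]]
turn 1.545 R 99.5 a err 0.3 z 136.5 Ftan -3.1 Frad -1.9 Fz 2.9 grip 21.5 t 20.1 tau [ 0.14  0.97 -0.03]
```

Request:
arm_command(rows=[[[0, 0, -0.015, -1.5, 0, 0, 21.5], [0, 0, -0.03, -3, 0, 0, 21.5], [0, 0, -0.045, -4.5, 0, 0, 21.5], [0, 0, -0.06, -6, 0, 0, 21.5], [0, 0, -0.075, -7.5, 0.2, 0, 21.5]]])

```text
time: 20.48
position: [615.4, -236.1, 136.8]
orientation: [-0.562, 3.087, -0.004]
contact_force: [-5.2, 0.6, 3.4]
grip_width: 21.7
```

```bash
python3 hub.py
```

```text
[[145, 172, 194, 193, 201, 217, 222, 228], [130, 129, 121, 119, 154, 187, 205, 208], [109, 107, 99, 79, 40, 34, 106, 157]]
turn 1.623 R 99.8 a err 0.2 z 136.8 Ftan -4.7 Frad -2.8 Fz 3.0 grip 21.2 t 20.5 tau [ 0.05  1.07 -0.04]
```

Request:
arm_command(rows=[[[0, 0, -0.01, -1, 0, 0, 21.5], [0, 0, -0.02, -2, 0, 0, 21.5], [0, 0, -0.03, -3, 0, 0, 21.5], [0, 0, -0.04, -4, 0.2, 0, 21.5], [0, 0, -0.05, -5, 0.3, 0, 21.5]]])

```text
time: 20.95
position: [620.6, -234.5, 137.1]
orientation: [-0.64, 3.071, -0.007]
contact_force: [-3.3, -0.8, 1.9]
grip_width: 21.4
```

```bash
python3 hub.py
```

```text
[[166, 186, 203, 212, 213, 218, 226, 219], [131, 126, 166, 182, 200, 219, 220, 212], [107, 105, 100, 76, 143, 189, 213, 212]]
turn 1.682 R 100.5 a err -0.3 z 137.2 Ftan -1.0 Frad -0.3 Fz 0.7 grip 21.3 t 21.0 tau [-0.03  0.2   0.  ]
```

Request:
arm_command(rows=[[[0, 0, -0.01, -1, 0.4, 0, 21.5], [0, 0, -0.02, -2, 0.6, 0, 21.5], [0, 0, -0.03, -3, 0.7, 0, 21.5], [0, 0, -0.04, -4, 0.8, 0, 21.5], [0, 0, -0.04, -4, 0.8, 0, 21.5]]])

```text
time: 21.42
position: [625.5, -232.6, 137.5]
orientation: [-0.703, 3.054, -0.009]
contact_force: [-1.6, -2.9, 0.5]
grip_width: 21.6
```

```bash
python3 -c "
from h import *
hd()"
```

```text
turn 1.727 R 100.5 a err -0.5 z 137.5 Ftan -2.7 Frad 1.9 Fz 0.5 grip 21.6 t 21.4 tau [-0.4   0.32  0.01]
```

Request:
arm_command(rows=[[[0, 0, -0.01, -1, 0.1, 0, 21.5], [0, 0, -0.02, -2, 0.1, 0, 21.5], [0, 0, -0.03, -3, 0.2, 0, 21.5], [0, 0, -0.03, -3, 0.2, 0, 21.5], [0, 0, -0.03, -3, 0.2, 0, 21.5]]])

```text
time: 21.83
position: [628.8, -230.7, 137.6]
orientation: [-0.749, 3.042, -0.009]
contact_force: [-0.5, 0.5, 0.3]
grip_width: 21.3
```

```bash
python3 -c "
from h import *
hd()"
```

```text
turn 1.764 R 100.4 a err -0.9 z 137.6 Ftan -0.2 Frad -0.7 Fz 0.3 grip 21.3 t 21.8 tau [-0.02  0.02  0.02]
```

Request:
arm_command(rows=[[[0, 0, -0.01, -1, 0.2, 0, 21.5], [0, 0, -0.02, -2, 0.3, 0, 21.5], [0, 0, -0.03, -3, 0.4, 0, 21.5], [0, 0, -0.03, -3, 0.4, 0, 21.5], [0, 0, -0.03, -3, 0.4, 0, 21.5]]])

```text
time: 22.25
position: [631.5, -228.8, 137.6]
orientation: [-0.795, 3.03, -0.009]
contact_force: [-0.2, -1.6, -0.0]
grip_width: 21.2
```

```bash
python3 hub.py
```

```text
[[204, 191, 160, 192, 214, 215, 225, 223], [186, 166, 141, 174, 200, 209, 216, 219], [135, 119, 107, 102, 137, 172, 202, 214]]
turn 1.796 R 100.1 a err -1.0 z 137.7 Ftan 1.2 Frad -0.6 Fz -0.1 grip 21.3 t 22.3 tau [-0.01  0.03 -0.03]
```

Request:
arm_command(rows=[[[0, 0, -0.01, -1, 0.2, 0, 21.5], [0, 0, -0.02, -2, 0.3, 0, 21.5], [0, 0, -0.03, -3, 0.3, 0, 21.5], [0, 0, -0.03, -3, 0.3, 0, 21.5], [0, 0, -0.03, -3, 0.3, 0, 21.5]]])

```text
time: 22.72
position: [633.9, -227.1, 137.7]
orientation: [-0.84, 3.018, -0.009]
contact_force: [-0.6, -0.4, 0.6]
grip_width: 21.5
```

```bash
python3 hub.py
```

```text
[[202, 191, 158, 191, 214, 215, 224, 223], [185, 164, 141, 177, 200, 209, 214, 219], [135, 120, 107, 99, 132, 174, 203, 217]]
turn 1.827 R 99.9 a err -1.0 z 137.6 Ftan 0.4 Frad 0.8 Fz -0.6 grip 21.5 t 22.8 tau [-0.    0.03  0.05]
```

Request:
arm_command(rows=[[[0, 0, -0.005, -0.5, 0, 0, 21.5], [0, 0, -0.01, -1, 0.1, 0, 21.5], [0, 0, -0.015, -1.5, 0.1, 0, 21.5], [0, 0, -0.02, -2, 0.1, 0, 21.5], [0, 0, -0.02, -2, 0.1, 0, 21.5]]])

```text
time: 23.18
position: [635.2, -226.1, 137.5]
orientation: [-0.871, 3.01, -0.009]
contact_force: [-1.3, -2.2, 0.2]
grip_width: 21.5
```

```bash
python3 hub.py
```

```text
[[205, 191, 158, 195, 214, 217, 227, 222], [186, 165, 140, 180, 208, 212, 215, 224], [134, 119, 107, 98, 155, 188, 205, 216]]
turn 1.844 R 99.8 a err -0.9 z 137.6 Ftan -2.3 Frad 0.0 Fz -0.7 grip 21.3 t 23.2 tau [-0.29  0.37  0.06]
```

Request:
arm_command(rows=[[[0, 0, -0.005, -0.5, 0, 0, 21.5], [0, 0, -0.01, -1, 0, 0, 21.5], [0, 0, -0.01, -1, 0, 0, 21.5], [0, 0, -0.01, -1, 0, 0, 21.5], [0, 0, -0.01, -1, 0, 0, 21.5]]])

```text
time: 23.65
position: [636.2, -225.5, 137.6]
orientation: [-0.885, 3.006, -0.009]
contact_force: [-0.4, -2.3, 0.0]
grip_width: 21.2
```

```bash
python3 hub.py
```

```text
[[202, 190, 159, 190, 214, 218, 226, 221], [185, 163, 141, 175, 207, 215, 214, 226], [136, 119, 105, 99, 164, 193, 207, 214]]
turn 1.854 R 99.8 a err -0.9 z 137.6 Ftan -1.7 Frad -0.1 Fz 1.2 grip 21.4 t 23.7 tau [-0.25  0.32  0.02]
```

Request:
arm_command(rows=[[[0, 0, -0.005, -0.5, 0, 0, 21.5], [0, 0, -0.01, -1, 0, 0, 21.5], [0, 0, -0.015, -1.5, 0.1, 0, 21.5], [0, 0, -0.015, -1.5, 0.1, 0, 21.5], [0, 0, -0.015, -1.5, 0.1, 0, 21.5]]])

```text
time: 24.12
position: [637.5, -224.7, 137.6]
orientation: [-0.908, 2.999, -0.01]
contact_force: [-2.0, -1.7, -0.0]
grip_width: 21.7
```

```bash
python3 hub.py
python3 - <<'E'
from h import *
n=eyes.capture('side')[100:220,270:366,::-1]; cv2.imwrite('pics/n3.png',n); g=n.mean(2)
print(g[20:42,34:54].astype(int))
E
```

```text
[[203, 191, 158, 193, 216, 218, 227, 218], [184, 163, 137, 177, 210, 215, 218, 227], [138, 120, 106, 97, 163, 209, 214, 216]]
turn 1.869 R 99.8 a err -0.9 z 137.6 Ftan -2.6 Frad -0.3 Fz 0.1 grip 21.2 t 24.2 tau [-0.28  0.35  0.02]
[[211 224 217 212 205 182 153 155 154 151 152 149 139 133 132 130 129 122
  119 116]
 [183 215 225 216 211 207 172 127 129 125 124 123 114 107 107 106 107 103
  101 101]
 [155 196 219 226 217 211 200 158 106 105 106 103 103 104 103  99  99 101
   97  97]
 [123 162 201 222 228 216 211 194 138 102 101  99 100 100  96  82  78  69
   66  64]
 [102 116 158 199 225 227 216 209 176 100  72  68  63  59  52  45  39  33
   29  23]
 [ 71  67  80 146 204 226 226 216 205 158  72  50  38  39  14  14  16  17
   18  15]
 [ 29  25  26  77 157 208 228 223 216 191 110  85  98 155 172  70  18  12
   13  13]
 [ 16  13  14  32  84 153 204 223 217 195 133  95  94 160 212 160  72  16
   13  19]
 [ 15  14  13  14  29 126 212 226 215 205 182 150 159 190 213 196 126  38
   17  16]
 [ 16  21  15  14  15 103 206 240 246 241 226 210 213 216 203 185 137  47
   15  14]
 [ 16  21  17  16  
[... 301 characters left out ...]
 162  43
   19  18]
 [ 25  22  18  13  18  33 106 176 184 173 166 176 213 226 218 215 209 155
   23  18]
 [ 20  18  16  14  16  12  65 136 159 152 153 156 182 216 227 217 214 206
  145  16]
 [ 18  14  16  14  15  18  56  99 109 111 129 134 148 186 216 226 216 213
  192  99]
 [ 67  63  63  66  58  61  94  97  84  75  95 108 108 135 186 218 230 231
  220 188]
 [222 237 236 235 222 178 179 180 179 175 176 169 167 168 203 230 238 242
  242 237]
 [249 251 251 250 246 238 238 238 238 238 238 237 236 236 238 244 245 246
  247 246]
 [247 247 247 246 243 242 242 243 242 242 242 241 241 242 242 242 243 244
  243 242]
 [244 243 243 243 240 240 240 239 239 239 238 238 238 239 239 241 240 240
  240 240]]
```

The hub's lit band now sits about 1.7 px (4 mm) below its rail-level position, and the push fell from 5 N to almost nothing before meeting a light contact. So the stud is in the notch. I'll stop here, open and lift clear.

Request:
arm_command(rows=[[[0, 0, 0, 0.8, 0, 0, 24], [0, 0, 0, 0.8, 0, 0, 34], [0, 0, 0, 0.8, 0, 0, 40], [0, 0, 0, 0.8, 0, 0, 40], [0, 0, 0, 0.8, 0, -8, 40]]])

```text
time: 24.63
position: [635.7, -224.3, 144.1]
orientation: [-0.909, 3.001, -0.006]
contact_force: [-0.1, 0.3, 0.3]
grip_width: 40.0
```

Request:
arm_command(rows=[[[0, 0, 0, 0, 0, -20, 40], [0, 0, 0, 0, 0, -50, 40], [0, 0, 0, 0, 0, -85, 40], [0, 0, 0, 0, 0, -120, 40], [0, 0, 0, 0, 0, -150, 40]]])

```text
time: 25.05
position: [635.0, -224.1, 297.4]
orientation: [-0.908, 2.999, -0.008]
contact_force: [0.5, -0.2, 0.0]
grip_width: 40.0
```

Run:
```python
from h import *
im=eyes.capture('side'); n=im[100:220,270:366,::-1]; g=n.mean(2)
print(g[25:34,38:52].astype(int)); hd()
cv2.imwrite('pics/f1.png',cv2.resize(im[90:220,250:380,::-1],None,fx=4.6,fy=4.6,interpolation=cv2.INTER_CUBIC))
for k in(1.80,1.85,1.9):
    an=1.64+k+np.radians(103.5); p=S+100*np.array([np.cos(an),np.sin(an)]); print(k,proj('side',[*p,119]),proj('side',[*p,123]))
```

```text
[[202 227 228 217 205 158  71  51  39  39  14  15  16  16]
 [156 210 225 212 217 189 110  89  99 155 171  69  17  16]
 [ 84 154 199 215 214 195 131  94  98 163 212 159  75  16]
 [ 28 124 212 227 216 205 181 149 157 190 212 196 123  35]
 [ 16 104 206 241 247 241 228 211 212 214 202 184 136  47]
 [ 17  75 167 230 247 246 236 227 220 210 189 163 119  47]
 [ 18  73 152 197 218 218 209 199 188 175 160 142 109  43]
 [ 16  73 152 186 183 176 173 176 187 187 195 179  95  41]
 [ 16  60 140 185 183 177 171 185 215 215 216 209 163  41]]
turn 1.868 R 100.5 a err -0.8 z 305.0 Ftan 1.8 Frad 1.5 Fz 4.8 grip 39.8 t 25.1 tau [-0.03 -0.12 -0.04]
1.8 [302.99934251 107.13298013] [303.00184494 105.68720641]
1.85 [301.16264049 107.39092161] [301.16172257 105.94379129]
1.9 [299.35571018 107.68792362] [299.3514181  106.23928222]
```

Run:
```python
from h import *
c=cv2.resize(cv2.imread('pics/c1.png')[:,:400],(96,120),interpolation=cv2.INTER_AREA).astype(int)
n=eyes.capture('side')[100:220,270:366,::-1].astype(int)
print('hood region diff',np.abs(c-n)[45:85,5:90].mean())
print(env.read_state()['contact_force'].round(1),env.hand_in())
```

```text
hood region diff 2.232549019607843
the job is handed in; nothing more can be done
[ 0.7 -0.4 -0.1] None
```

I stood the red-capped vial in the empty well, closed the hood, and turned the latch counterclockwise until its stud dropped into the notch. I handed the job in at about 25 s, with the gripper open and raised clear.

- **Vial:** The first try caught the rim of the well, pressing with up to 30 N. I felt along the deck and it dropped in at about (517, -51). A picture afterwards showed it seated level with the two vials beside it.
- **Hood:** It came to a stiff stop with the fingertips at 78 mm, the height of a closed flange. I pressed it there with 17.5 N. At the end the hood area looked the same as just after closing (mean difference 2 grey levels).
- **Latch:** The push began to rise at a handle angle of about 1.3 rad and peaked near 5 N. It fell to about zero past the crest at about 1.7 rad. In the side image the spindle hub then sat about 1.7 px lower than on the rail (about 4 mm), which matches the notch, and it stayed there after release.

**Less certain:**
- The hard stop beyond the notch was never reached. After the drop I moved the handle on a little at 2 to 3 N and stopped at about 1.85 rad.
- The handle started at about -0.15 rad by my measurements, not 0.
- I had used up the 12 pictures, so the last checks of the latch and hood were pixel comparisons, and I did not view a final picture.

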